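Load the bench parts washer with gears and start it

TASK

Swing the parts washer's hood up past its spring's over-centre point so that it stays open by itself, and put every hubbed gear that lies on the bench into the tub. Then fit the wire hold-down grid over them: hook its two tabs under the lips on the hinge side of the tub and swing it down until it lies flat on its rests. Finally close the hood fully and press the start button all the way down; leave the other parts and tools where they lie.

Things in the scene. Friction and masses are not known exactly. Their poses are not given: they have to be found in the camera images.
- washer: bench parts washer, fixed, placed differently each run: open green tub 180 (x) by 270 mm (y), walls 6 mm, inner floor at z=20 mm, rim at z=105 mm. Origin: centre of its underside; x points to the hinge side, -x to the front with the hood's handle. Gears may lie anywhere on the floor; all within y -70..70 mm is open from above. The start button's post stands at its front at x=-145, y=-100 mm
- hood (a joint): hood hinge, rad: 0 shut (start), 1.9 open at its stop. Damped sprung shell 185 x 280 mm, 50 mm high, clear top, 0.9 kg, hinged at the tub's hinge-side rim. Let go below about 1.0 rad it falls shut; beyond that (over centre) it swings to the stop and stays. Moving it at the handle takes about 3 N plus 2 N per rad/s
- hood_handle (a point): middle of the hood's handle: round steel bar 12 mm thick, 120 mm long, parallel to the hinge (washer y), 55 mm out from the hood's front wall. It swings on an arc of 241 mm about hood_hinge (shut: 240 mm out, 25 mm above it) and can be pinched from above at every angle (shut: 130 mm above the table; fully open: about 325 mm)
- hood_hinge (a point): middle of the hood's hinge line, fixed on the washer at x=95 mm, z=105 mm; the hinge line runs along washer y
- start (a joint): travel of the start button, m: 0 up, 0.006 fully down; springs back; fully down takes 5 N
- start_top (a point): centre of the top of the start button (black, 26 mm across, in a steel housing on the grey post at the front of the washer), pressed straight down
- cover: loose wire hold-down grid, 0.3 kg, 4 mm thick (acts as a closed plate): x -79..60 mm, y -120..120 mm, plus two tabs at y=+-95 mm, 30 mm wide, out to x=78 mm. Origin: middle of its underside, z up. Seated, its x points along the washer's x, its origin within 5 mm of the washer's in x, 9 mm in y, underside at z=85 mm. Starts flat on the table right of the washer
- cover_grip (a point): middle of the grid's grip bar, 38 mm above its underside over its centre of mass: a bar 12 x 12 mm, 90 mm long, along the grid's x, on two posts at its ends (x=+-39 mm)
- lip_a (a point): washer point x=66, y=95, z=98 mm: lower front edge of one of two lips, each 50 mm wide in y, 18 mm deep to the hinge wall (x=84 mm), 7 mm thick. 13 mm below each lip (z=85 mm) is a rest just as deep: the grid's tab goes into the slot between, from -x. At the front wall, at the same y, are two plain rests (x -84..-68 mm, top z=85 mm)
- lip_b (a point): the same point of the other lip, at washer y=-95 mm
- tab_a (a point): middle of the tip edge of the grid's tab at y=+95 mm (x=78, z=2 mm of the grid)
- tab_b (a point): middle of the tip edge of the grid's tab at y=-95 mm (x=78, z=2 mm of the grid)
- gear1: loose steel gear, toothed disc 60 mm across and 18 mm thick with a round hub 24 mm across standing up from its middle, 50 mm high in all, about 0.25 kg; starts disc-down on the table to the right of the washer; origin at the centre of the disc's underside, z up along the hub. May be absent (None from the start)
- gear2: loose steel gear, toothed disc 56 mm across and 18 mm thick with a round hub 24 mm across standing up from its middle, 50 mm high in all, about 0.25 kg; starts disc-down on the table to the right of the washer; origin at the centre of the disc's underside, z up along the hub. May be absent (None from the start)
- gear3: loose steel gear, toothed disc 60 mm across and 18 mm thick with a round hub 24 mm across standing up from its middle, 50 mm high in all, about 0.25 kg; starts disc-down on the table to the right of the washer; origin at the centre of the disc's underside, z up along the hub. May be absent (None from the start)
- gear4: loose steel gear, toothed disc 54 mm across and 18 mm thick with a round hub 24 mm across standing up from its middle, 50 mm high in all, about 0.25 kg; starts disc-down on the table to the right of the washer; origin at the centre of the disc's underside, z up along the hub. May be absent (None from the start)
- ring_gear: steel ring 110 mm across, 28 mm high (bystander, leave alone)
- drum: dark steel open clutch drum 110 mm across, 70 mm high (bystander, leave alone)
- cup: clear plastic cup 76 mm across, 90 mm high (bystander, leave alone)
- shaft: lying stepped steel shaft 200 mm long (bystander, leave alone)
- valve_body: flat aluminium block 120 x 85 mm, 42 mm high (bystander, leave alone)
- wrench: wrench 200 mm long (bystander, leave alone)
- bearing: bearing ring 80 mm across, 22 mm high (bystander, leave alone)

How it is judged:
By the outcome, as a careful person would: the job done as asked, in the order asked, and still so for the second after the job is handed in, with the robot touching nothing.
Of gear1, gear2, gear3, gear4 only 2 to 4 are there at a start; the rules pass over those that are not, and their reading is None.
At some moment in a run one of gear1, gear2, gear3, gear4 may be knocked a few centimetres aside while the robot is not near it.
Once in a run the grip may slacken for a moment while it holds something.
It also fails if it takes over 210 s, if anything falls off the work surface, if the arm or the gripper's body presses on something with over 40 N, if the wrist force passes 120 N, or if a joint passes its speed limit or range.

ROBOT

A 6-joint arm with a two-finger parallel gripper is mounted at the origin on the work surface. World frame = base frame: x ahead of the robot, y to its left, z up, the work surface at z = 0. Lengths are in m, angles in rad, forces in N, time in s.
With the tool pointing down it reaches from about 0.35 to 0.975 m from the base axis. Payload 4.9 kg.
Tool frame: the origin (TCP) lies midway between the tips of the shut fingers; the grasp point (between the pads) lies 19 mm behind it; z points along the fingers, y is the line along which they close (so a half turn about z gives the same grasp; the last joint's range is limited). The gripper opens to 85 mm and grips with 20 to 120 N. Pads are 22 mm wide; open, the fingers measure 114 mm over their backs; the gripper's body (76 mm by 85 mm) begins 54 mm behind the grasp point. The pads swing forward as they close: fully open they stand 13 mm farther back than shut.
Start: joints at [1.168, 0.053, 1.613, -0, 1.476, -0.119], TCP at [0.175, 0.6, 0.231] pointing down, gripper open.
Joint ranges: [-3.01, 3.01], [-1.01, 2.22], [0.06, 2.58], [-1.02, 4.17], [0.09, 2.62], [-3.14, 3.14]. Speed limits (rad/s): [2.57, 2.57, 3.14, 3.14, 3.14, 3.14].

INTERFACE

Orientations are given as a unit quaternion [w, x, y, z].
In Python, from plant import manip gives the robot as it stands.
- The arm moves only by the shell command python3 shift.py 'ROWS'. ROWS is a JSON list of rows, 1 to 5 of them, each an object with the fields aperture (the opening from 0.0 (shut) to 1.0 (fully open)), trans (a list: dx, dy, dz in m), rotvec (a list: a rotation vector rx, ry, rz in rad); a field left out counts as zero (the opening has to be given); each row shifts and turns the commanded pose from where the row before left it, along the tool's axes as they then stand; what a row does not reach is not made up. A row lasts 1/8 s, in which the tool goes at most 0.0625 m and 0.188 rad, less where a joint would pass 70% of its speed; a pose out of reach is approached as far as the arm can. The fingers move at their own pace and stop on an object; the grip force is fixed at half the most. Time passes only in rows, so rows that do not move let the fingers close. It prints the time, the measured TCP pose, the force, the opening and the grip force at its end. Input that does not fit is refused with a message, and nothing moves.
- manip.state(): the state, without advancing time (a new reading comes with each control period).
- manip.grab_frame(name): name is "scene" or "top" or "wrist"; returns the picture (384x512x3 uint8, red, green, blue); there is no depth.
- manip.camera_params(name): a dict with "intrinsics" (3x3 intrinsics, pixels), "xyz" and "orientation" of the camera in the world. Camera axes: x right, y down, z forward; pixel columns grow to the right and rows downward; lengths in m; the calibration is good to about 2 mm. A picture is of the moment at which its call begins: read the wrist's pose just before it. camera_params takes no time and is no camera call; for the wrist camera it gives the pose at the moment of the call.
- manip.job_done(): hands the job in; it is judged then, once.
The state is a dict: "time": time; "joint_pos": joint angles; "joint_vel": joint speeds; "joint_efforts": joint torques, N m; "tool_pos": TCP position; "tool_rot": TCP orientation; "contact_force": force on the tool from outside, world axes, zero at the start; "ft_torque": the same for the moment, N m; "gripper_width": opening from 0.0 (shut) to 1.0 (fully open); "grasp_force": force on a finger pad.
Only numpy, scipy, OpenCV 4.12 (cv2) and the standard library are available. Lean on these libraries where they do the work, as an engineer would, in place of code of your own. Each camera call takes 0.05 s, during which the arm holds its last target. There are 200 camera calls.

## Working session

There is one attempt and no reset: what is moved stays moved. The work goes in short steps, Python scripts to look and compute and a shell command to move; the robot and the scene stay as the last step left them, time stands still between calls to the robot, and variables do not carry over. Pictures are saved under pics/ and viewed, at most 14 in all, crops included, and the job is handed in when it is done.

```bash
ls; mkdir -p pics
python3 - <<'E'
from plant import manip
import cv2
for n in("scene","top"):
    cv2.imwrite(f"pics/{n}0.png",manip.grab_frame(n)[:,:,::-1]); print(n,manip.camera_params(n))
s=manip.state();print(s)
E
```

```text
pics
plant.py
shift.py
scene {'intrinsics': array([[366.44270139,   0.        , 259.42887454],
       [  0.        , 366.44270139, 189.0102958 ],
       [  0.        ,   0.        ,   1.        ]]), 'xyz': array([1.03616711, 0.33043262, 0.73793957]), 'orientation': array([-0.17623934,  0.44501491,  0.82090708, -0.31146908])}
top {'intrinsics': array([[357.53905278,   0.        , 254.53702401],
       [  0.        , 357.53905278, 195.59028459],
       [  0.        ,   0.        ,   1.        ]]), 'xyz': array([0.36851117, 0.0359526 , 1.18172413]), 'orientation': array([ 0.05411176, -0.69551237,  0.71423472, -0.0565971 ])}
{'time': 0.1, 'joint_pos': array([ 1.16800649e+00,  5.33147382e-02,  1.61418208e+00,  2.56570488e-05,
        1.47600218e+00, -1.19045646e-01]), 'joint_vel': array([ 1.80789361e-03, -2.43432501e-03, -3.50697654e-03,  2.09581954e-03,
        1.36490733e-05,  4.93933119e-04]), 'joint_efforts': array([ 1.69858695e-04, -3.94905567e+01, -3.71361566e+01, -1.71165434e-04,
        4.01897763e-03, -1.59645123e-05]), 'tool_pos': array([0.17476342, 0.59947079, 0.23015598]), 'tool_rot': array([-2.58224964e-04,  1.41397797e-01,  9.89952400e-01, -9.17617026e-04]), 'contact_force': array([-0.1001995 ,  0.40369761, -0.31530855]), 'ft_torque': array([0.00343402, 0.00029687, 0.00256006]), 'grasp_force': 0.0, 'gripper_width': 1.0006860123230843}
```
Run:
```python
import cv2
for n in("scene","top"):
    im=cv2.imread(f"pics/{n}0.png"); cv2.imwrite(f"pics/{n}0b.png",cv2.resize(im,(800,600),interpolation=cv2.INTER_CUBIC))
```

View pics/top0b.png

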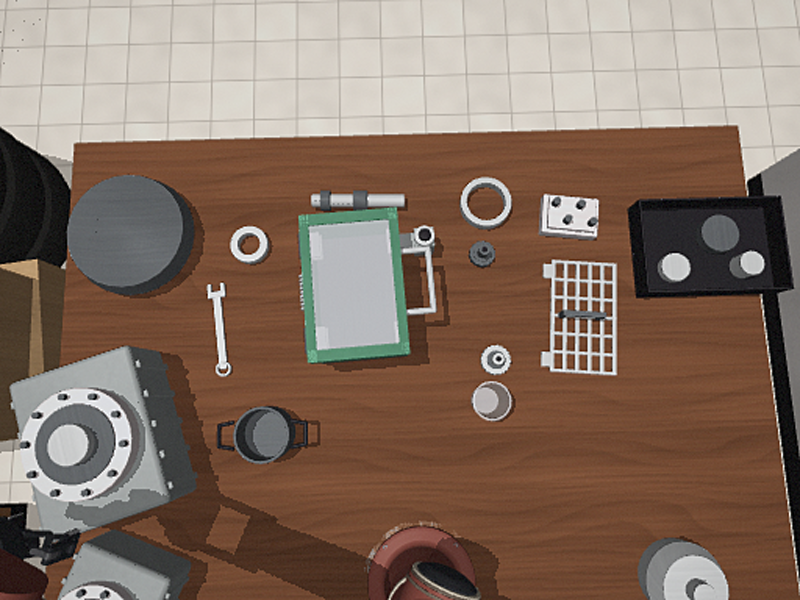

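View pics/scene0b.png

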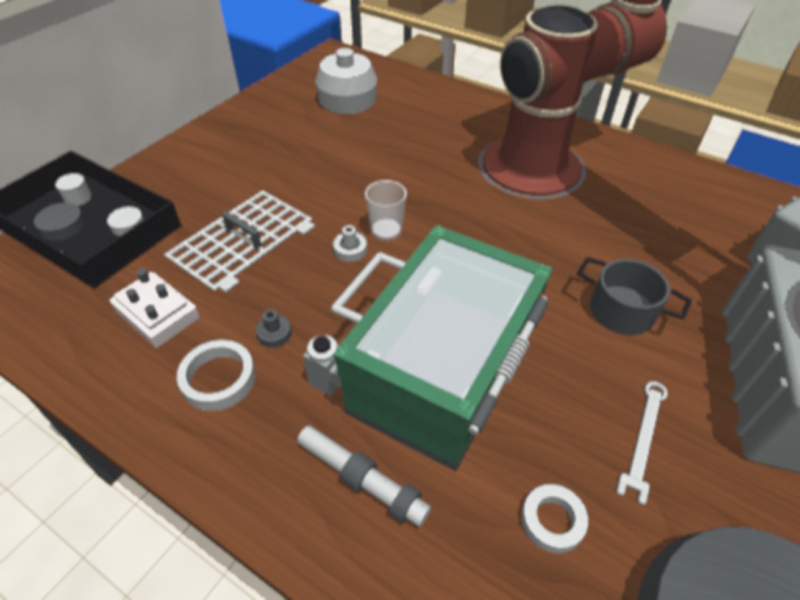

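The top view shows the washer at (355,285), with its hinge on the left (+Y world), the handle bar near (433,282) and the button at (424,235). There are two hubbed gears, dark at (482,254) and silver at (496,359), and the grid is at (583,317). The scene view agrees with this. Next I'll enlarge both for measuring.

Run:
```python
import cv2
im=cv2.imread("pics/top0.png")[115:265,185:400]; cv2.imwrite("pics/tc.png",cv2.resize(im,None,fx=3.7,fy=3.7,interpolation=cv2.INTER_CUBIC))
im=cv2.imread("pics/scene0.png")[115:305,100:360]; cv2.imwrite("pics/sc.png",cv2.resize(im,None,fx=3,fy=3,interpolation=cv2.INTER_CUBIC))
```

```text
(no output)
```

View pics/tc.png

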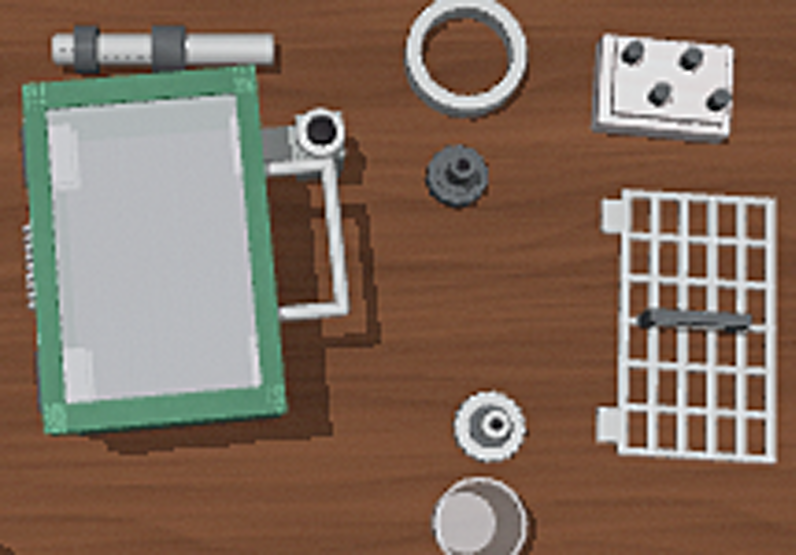

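View pics/sc.png

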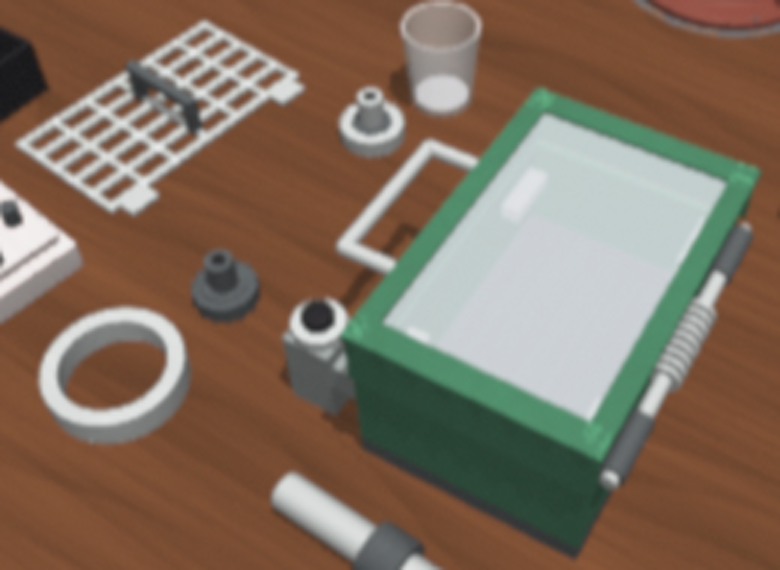

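The crops give these positions. Top crop: hood corners (255,66), (23,85), (44,434), (286,411), bar ends (333,163), (343,311), button (322,131), hub tops (463,166), (496,424). Scene crop: the same points at (350,337), (600,445), (757,175), (540,93), (347,245), (432,145), (318,315), (218,257), (370,97).

```bash
cat > h.py <<'E'
import numpy as np
from scipy.spatial.transform import Rotation as R
from scipy.optimize import least_squares
from plant import manip
def rot(q): return R.from_quat(np.r_[q[1:],q[0]])
def ray(c,u,v):
    K=c["intrinsics"]; d=rot(c["orientation"]).apply(np.linalg.solve(K,[u,v,1.])); return np.array(c["xyz"]),d
def at_z(c,u,v,z): o,d=ray(c,u,v); return o+d*(z-o[2])/d[2]
def proj(c,P):
    p=rot(c["orientation"]).inv().apply(np.array(P)-c["xyz"])@c["intrinsics"].T; return p[...,:2]/p[...,2:]
def tri(rs):
    A=0;b=0
    for o,d in rs:
        d=d/np.linalg.norm(d);M=np.eye(3)-np.outer(d,d);A=A+M;b=b+M@o
    return np.linalg.solve(A,b)
def crop(p,o,f): return ((p[0]+.5)/f-.5+o[0],(p[1]+.5)/f-.5+o[1])
T=manip.camera_params("top");S=manip.camera_params("scene")
# tool-frame displacement from the current pose to a target pose
def delta(P,q=None):
    s=manip.state(); r=rot(s["tool_rot"]); return r.inv().apply(np.array(P)-s["tool_pos"])
E
python3 - <<'E'
from h import *
np.set_printoptions(precision=4,suppress=True)
pts=dict(A=((255,66),(350,337)),B=((23,85),(600,445)),C=((44,434),(757,175)),D=((286,411),(540,93)),h1=((333,163),(347,245)),h2=((343,311),(432,145)),btn=((322,131),(318,315)),g_dark=((463,166),(218,257)),g_silv=((496,424),(370,97)),gd_disc=((457,176),(225,288)),gs_disc=((490,426),(372,124)),tb=((602,216),None),ta=((597,424),None),bar1=((645,320),(132,70)),bar2=((748,321),(190,112)))
X={}
for k,(a,b) in pts.items():
    ta=crop(a,(185,115),3.7); rt=ray(T,*ta)
    if b is None: X[k]=at_z(T,*ta,.002); print(k,X[k]);continue
    sb=crop(b,(100,115),3); X[k]=P=tri([rt,ray(S,*sb)])
    print(k,P,'err px',proj(T,P)-ta,proj(S,P)-sb)
def w2(p,x,y): c,s=np.cos(p[2]),np.sin(p[2]); return np.array([p[0]+c*x-s*y,p[1]+s*x+c*y])
m=dict(h1=(-.145,-.06),h2=(-.145,.06),btn=(-.145,-.1),A=(-.09,-.14),B=(.095,-.14),C=(.095,.14),D=(-.09,.14))
f=lambda p:np.concatenate([w2(p,*v)-X[k][:2] for k,v in m.items()])
r=least_squares(f,[.6,.1,np.pi/2]);print('washer',r.x,np.round(r.fun.reshape(-1,2),4).tolist())
E
```

```text
A [0.7214 0.031  0.1507] err px [-0.9777  0.6275] [-1.7514 -0.2775]
B [0.7081 0.2134 0.1635] err px [ 0.1667 -0.0692] [0.2971 0.0425]
C [0.4306 0.1988 0.1486] err px [ 0.3647 -0.1332] [0.4992 0.0398]
D [0.4424 0.0126 0.1487] err px [-0.4953  0.2538] [-0.6576 -0.0893]
h1 [ 0.6448 -0.0314  0.1291] err px [-0.797   0.5158] [-1.2963 -0.2173]
h2 [ 0.5233 -0.037   0.1291] err px [-0.2072  0.1214] [-0.2961 -0.0471]
btn [ 0.6847 -0.028   0.0905] err px [-0.038   0.0255] [-0.0649 -0.01  ]
g_dark [ 0.6614 -0.1536  0.0514] err px [ 0.1232 -0.0924] [0.2042 0.0344]
g_silv [ 0.4343 -0.17    0.0487] err px [-0.0972  0.0604] [-0.1269 -0.0226]
gd_disc [ 0.6623 -0.1541  0.0116] err px [ 0.0471 -0.0348] [0.0778 0.0126]
gs_disc [ 0.4345 -0.1706  0.0143] err px [-0.1933  0.1192] [-0.253  -0.0442]
tb [ 0.6237 -0.2859  0.002 ]
ta [ 0.4348 -0.2687  0.002 ]
bar1 [ 0.5373 -0.3212  0.0767] err px [ 7.6279 -6.6337] [11.7663  1.8335]
bar2 [ 0.5077 -0.3856 -0.0105] err px [-8.5024  5.41  ] [-10.6969  -3.0898]
washer [0.5757 0.1111 1.6309] [[-0.0005, 0.0014], [0.0012, -0.0003], [-0.0005, 0.0003], [-0.0005, -0.0013], [0.0016, 0.0009], [-0.0003, -0.0013], [-0.001, 0.0003]]
```

```bash
cat >> h.py <<'E'
W=np.array([.5757,.1111]);YAW=1.6309
ex=np.array([np.cos(YAW),np.sin(YAW)]);ey=np.array([-ex[1],ex[0]])
def tow(P): d=np.array(P[:2])-W; return np.array([d@ex,d@ey,P[2]])
def tow_world(p): return np.r_[W+p[0]*ex+p[1]*ey,p[2]]
def rep():
    s=manip.state();r=rot(s["tool_rot"]).as_matrix()
    print('t %.1f'%s["time"],'washer TCP',np.round(tow(s["tool_pos"]),4),'yaw err tool y',round(np.degrees(np.arctan2(r[1,1],r[0,1])-YAW),2),'tz',np.round(r[:,2],3),'F',np.round(s["contact_force"],1),'w %.3f g %.1f'%(s["gripper_width"],s["grasp_force"]),'j',np.round(s["joint_pos"],2))
E
python3 - <<'E'
from h import *
np.set_printoptions(precision=4,suppress=True)
cs=np.array([at_z(T,*crop(p,(185,115),3.7),z) for p,z in [((602,216),.002),((597,424),.002),((622,190),.004),((777,199),.004),((775,462),.004),((619,455),.004)]])[:,:2]
m=np.array([(.078,-.095),(.078,.095),(.06,-.12),(-.079,-.12),(-.079,.12),(.06,.12)])
def f(p):
    c,s=np.cos(p[2]),np.sin(p[2]); return (m@np.array([[c,s],[-s,c]])+p[:2]-cs).ravel()
r=least_squares(f,[.5,-.35,1.57]);print('grid',r.x,np.degrees(r.x[2]),np.round(r.fun.reshape(-1,2),4).tolist())
for a,b in [((645,320),(190,112)),((748,321),(132,70))]:
    P=tri([ray(T,*crop(a,(185,115),3.7)),ray(S,*crop(b,(100,115),3))]);print(P)
print('washer frame gears',tow([.6614,-.1536,0.05]),tow([.4343,-.170,.05]),'grid',tow([r.x[0],r.x[1],0]))
E
python3 shift.py '[{"aperture": 1,"trans": [0,0,-0.02],"rotvec": [0,0,-0.172]},{"aperture": 1,"rotvec": [0,0,-0.172]},{"aperture": 1,"trans": [-0.0285,-0.0505,0]},{"aperture": 1,"trans": [-0.0285,-0.0505,0]},{"aperture": 1,"trans": [-0.0285,-0.0505,0]}]'
python3 shift.py '[{"aperture": 1,"trans": [-0.0285,-0.0505,0]},{"aperture": 1,"trans": [-0.0285,-0.0505,0]},{"aperture": 1,"trans": [-0.0285,-0.0505,0]},{"aperture": 1,"trans": [-0.0285,-0.0505,0]},{"aperture": 1,"trans": [-0.0285,-0.0505,0]}]'
python3 shift.py '[{"aperture": 1,"trans": [-0.0285,-0.0505,0]},{"aperture": 1,"trans": [-0.0285,-0.0505,0]},{"aperture": 1,"trans": [-0.0285,-0.0505,0]},{"aperture": 1,"trans": [-0.0285,-0.0505,0]},{"aperture": 1,"trans": [-0.0285,-0.0505,0]}]'
python3 -c 'from h import *;rep()'
```

```text
grid [ 0.5223 -0.3555  1.4841] 85.03212919509309 [[0.0, -0.0001], [-0.0003, -0.0008], [0.0, -0.0008], [0.0001, 0.0016], [-0.0011, -0.0004], [0.0012, 0.0005]]
[ 0.5254 -0.3133  0.0259]
[ 0.5188 -0.3978  0.0347]
washer frame gears [-0.2694 -0.0696  0.05  ] [-0.2721  0.158   0.05  ] grid [-0.4625  0.0813  0.    ]
time: 0.72
tool_pos: [0.2699, 0.4523, 0.2507]
tool_rot: [-0.0, -0.031, 1.0, -0.0]
contact_force: [0.6, 0.1, 0.2]
gripper_width: 1.0
grasp_force: 0.0
time: 1.35
tool_pos: [0.4274, 0.2087, 0.251]
tool_rot: [-0.0, -0.03, 1.0, 0.0]
contact_force: [1.6, 0.5, 0.5]
gripper_width: 0.997
grasp_force: 0.0
time: 1.98
tool_pos: [0.5849, -0.0348, 0.2508]
tool_rot: [-0.0, -0.03, 1.0, 0.0]
contact_force: [0.6, 1.1, -0.2]
gripper_width: 1.003
grasp_force: 0.0
t 2.0 washer TCP [-0.1462 -0.0004  0.2508] yaw err tool y -0.01 tz [-0.001  0.    -1.   ] F [ 0.6  1.1 -0.2] w 1.003 g 0.0 j [-0.19 -0.05  1.68  0.    1.51 -1.82]
```

```bash
python3 shift.py '[{"aperture": 0.4,"trans": [0,0.001,0]},{"aperture": 0.4},{"aperture": 0.4},{"aperture": 0.4,"trans": [0,0,0.05]},{"aperture": 0.4,"trans": [0,0,0.04]}]' | tail -2
python3 shift.py '[{"aperture": 0.4,"trans": [0,0,0.03]},{"aperture": 0.4,"trans": [0,0,0.02]},{"aperture": 0},{"aperture": 0},{"aperture": 0}]'
python3 shift.py '[{"aperture": 0},{"aperture": 0}]'
python3 - <<'E'
from h import *;rep()
import numpy as np
p0=None
for t in np.arange(0,1.91,.05):
    a=np.radians(174.05)-t;p=np.array([.241*np.cos(a),.241*np.sin(a)])
    if p0 is not None: print('%.2f'%t,np.round(p-p0,4),end='; ')
    p0=p
E
```

```text
gripper_width: 0.4
grasp_force: 0.0
time: 3.22
tool_pos: [0.5837, -0.0324, 0.1119]
tool_rot: [-0.001, -0.03, 1.0, -0.0]
contact_force: [-4.1, -2.2, -1.5]
gripper_width: 0.113
grasp_force: 58.4
time: 3.48
tool_pos: [0.5837, -0.0324, 0.1119]
tool_rot: [-0.001, -0.03, 1.0, -0.0]
contact_force: [-4.0, -2.2, -2.1]
gripper_width: 0.119
grasp_force: 58.4
t 3.5 washer TCP [-0.1437  0.0007  0.1119] yaw err tool y 0.01 tz [-0.001 -0.001 -1.   ] F [-4.  -2.2 -2.1] w 0.119 g 58.4 j [-0.18  0.06  1.81 -0.    1.27 -1.81]
0.05 [0.0015 0.0119]; 0.10 [0.0021 0.0119]; 0.15 [0.0027 0.0117]; 0.20 [0.0033 0.0116]; 0.25 [0.0039 0.0114]; 0.30 [0.0045 0.0112]; 0.35 [0.005 0.011]; 0.40 [0.0056 0.0107]; 0.45 [0.0061 0.0104]; 0.50 [0.0066 0.0101]; 0.55 [0.0071 0.0097]; 0.60 [0.0076 0.0094]; 0.65 [0.008 0.009]; 0.70 [0.0085 0.0086]; 0.75 [0.0089 0.0081]; 0.80 [0.0093 0.0077]; 0.85 [0.0097 0.0072]; 0.90 [0.01   0.0067]; 0.95 [0.0103 0.0062]; 1.00 [0.0106 0.0057]; 1.05 [0.0109 0.0052]; 1.10 [0.0111 0.0046]; 1.15 [0.0114 0.004 ]; 1.20 [0.0115 0.0035]; 1.25 [0.0117 0.0029]; 1.30 [0.0118 0.0023]; 1.35 [0.0119 0.0017]; 1.40 [0.012  0.0011]; 1.45 [0.012  0.0005]; 1.50 [ 0.012  -0.0001]; 1.55 [ 0.012  -0.0007]; 1.60 [ 0.012  -0.0013]; 1.65 [ 0.0119 -0.0019]; 1.70 [ 0.0118 -0.0025]; 1.75 [ 0.0116 -0.0031]; 1.80 [ 0.0115 -0.0037]; 1.85 [ 0.0113 -0.0042]; 1.90 [ 0.0111 -0.0048];
```

```bash
python3 shift.py '[{"aperture": 0,"trans": [0,0.0036,-0.0238]},{"aperture": 0,"trans": [0,0.006,-0.0233]},{"aperture": 0,"trans": [0,0.0084,-0.0226]},{"aperture": 0,"trans": [0,0.0106,-0.0217]},{"aperture": 0,"trans": [0,0.0127,-0.0205]}]'
python3 shift.py '[{"aperture": 0,"trans": [0,0.0147,-0.0191]},{"aperture": 0,"trans": [0,0.0165,-0.0176]},{"aperture": 0,"trans": [0,0.0182,-0.0158]},{"aperture": 0,"trans": [0,0.0197,-0.0139]},{"aperture": 0,"trans": [0,0.0209,-0.0119]}]'
python3 -c 'from h import *;rep()'
```

```text
time: 4.1
tool_pos: [0.5812, 0.008, 0.2248]
tool_rot: [-0.0, -0.03, 1.0, -0.002]
contact_force: [-2.8, -6.2, -1.2]
gripper_width: 0.117
grasp_force: 58.6
time: 4.72
tool_pos: [0.5759, 0.0972, 0.3064]
tool_rot: [0.001, -0.029, 1.0, -0.003]
contact_force: [-8.3, -6.1, 11.9]
gripper_width: 0.116
grasp_force: 59.3
t 4.7 washer TCP [-0.0139  0.0006  0.3064] yaw err tool y -0.1 tz [ 0.002 -0.006 -1.   ] F [-8.3 -6.1 11.9] w 0.116 g 59.3 j [ 0.04 -0.08  1.62 -0.01  1.6  -1.59]
```

```bash
python3 shift.py '[{"aperture": 0,"trans": [0,0.022,-0.0098]},{"aperture": 0,"trans": [0,0.0229,-0.0075]},{"aperture": 0,"trans": [0,0.0235,-0.0052]},{"aperture": 0,"trans": [0,0.0239,-0.0028]},{"aperture": 0,"trans": [0,0.024,-0.0004]}]'
python3 -c 'from h import *;rep()'
```

```text
time: 5.35
tool_pos: [0.5695, 0.216, 0.3316]
tool_rot: [0.002, -0.03, 1.0, 0.0]
contact_force: [-3.0, -2.4, 8.4]
gripper_width: 0.113
grasp_force: 64.6
t 5.3 washer TCP [ 1.051e-01 -2.000e-04  3.316e-01] yaw err tool y 0.04 tz [ 0.005  0.001 -1.   ] F [-3.  -2.4  8.4] w 0.113 g 64.6 j [ 0.24 -0.03  1.53 -0.    1.64 -1.39]
```

```bash
python3 shift.py '[{"aperture": 0,"trans": [0,0.024,0.002]},{"aperture": 0,"trans": [0,0.0237,0.0044]},{"aperture": 0,"trans": [0,0.0231,0.0068]},{"aperture": 0.4},{"aperture": 0.4}]'
python3 shift.py '[{"aperture": 0.4},{"aperture": 0.4,"trans": [0,0,-0.03]},{"aperture": 0.4,"trans": [0,0,-0.05]},{"aperture": 0.7,"trans": [0,-0.02,-0.01]},{"aperture": 0.7,"trans": [0,-0.02,0]}]'
python3 - <<'E'
from h import *;rep();import cv2
im=manip.grab_frame("top")[:,:,::-1]
cv2.imwrite("pics/t1.png",cv2.resize(im[115:265,185:400],None,fx=3.7,fy=3.7,interpolation=cv2.INTER_CUBIC))
E
```

```text
time: 5.98
tool_pos: [0.565, 0.2869, 0.3145]
tool_rot: [0.0, -0.031, 1.0, 0.001]
contact_force: [-1.4, 3.2, 0.7]
gripper_width: 0.402
grasp_force: 1.8
time: 6.6
tool_pos: [0.5681, 0.244, 0.405]
tool_rot: [0.001, -0.03, 1.0, -0.0]
contact_force: [-0.4, -0.3, -0.7]
gripper_width: 0.699
grasp_force: 0.0
t 6.6 washer TCP [ 1.331e-01 -4.000e-04  4.050e-01] yaw err tool y -0.06 tz [ 0.002 -0.    -1.   ] F [-0.4 -0.3 -0.7] w 0.699 g 0.0 j [ 0.29 -0.01  1.39 -0.    1.76 -1.34]
```

View pics/t1.png

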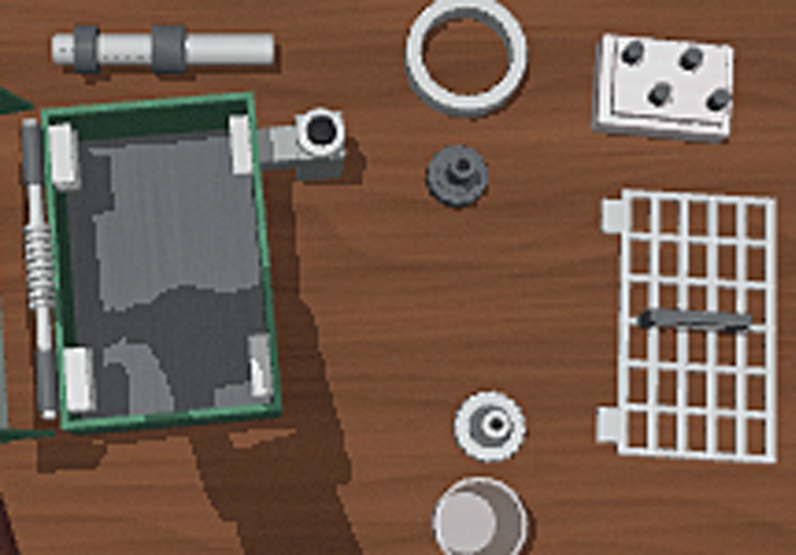

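The hood stays open, the tub is empty, and the gears haven't moved (hubs still at (463,166) and (496,424)). Going for the dark gear.

```bash
python3 shift.py '[{"aperture": 0.7,"trans": [-0.0086,-0.0502,0.015]},{"aperture": 0.7,"trans": [-0.0086,-0.0502,0.015]},{"aperture": 0.7,"trans": [-0.0086,-0.0502,0.015]},{"aperture": 0.7,"trans": [-0.0086,-0.0502,0.015]},{"aperture": 0.7,"trans": [-0.0086,-0.0502,0.015]}]' | tail -1
python3 shift.py '[{"aperture": 0.7,"trans": [-0.0086,-0.0502,0.015]},{"aperture": 0.7,"trans": [-0.0086,-0.0502,0.015]},{"aperture": 0.7,"trans": [-0.0086,-0.0502,0.015]},{"aperture": 0.7,"trans": [0,0,0.06]},{"aperture": 0.7,"trans": [0,0,0.06]}]' |tail -1
python3 - <<'E'
from h import *;rep();import cv2
im=manip.grab_frame("wrist")[:,:,::-1]; cv2.imwrite("pics/w1.png",im)
c=manip.camera_params("wrist");print(proj(c,[[.6614,-.1536,.05],[.6614,-.1536,.0]]))
E
```

```text
grasp_force: 0.0
grasp_force: 0.0
t 7.9 washer TCP [-0.2682 -0.0671  0.1605] yaw err tool y -0.15 tz [-0.002  0.    -1.   ] F [ 0.4 -0.4  0.2] w 0.700 g 0.0 j [-0.34  0.22  1.55 -0.    1.37 -1.97]
[[245.97257991 203.70881943]
 [246.56575975 188.49412242]]
```

View pics/w1.png

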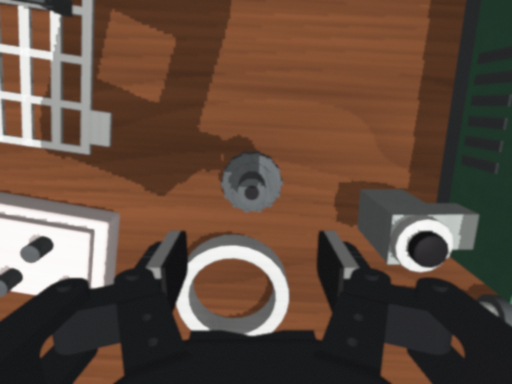

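The wrist view shows the hub top at (251,191) against a predicted (246,204). The button is at (428,250). I'll check the calibration against the button before trusting either.

Run:
```python
from h import *;import cv2
c=manip.camera_params("wrist");print(c["xyz"],proj(c,[[.6847,-.028,.0905]]),at_z(c,251,191,.05),at_z(c,251,182,.018),at_z(c,428,250,.0905))
im=manip.grab_frame("top")[:,:,::-1]
cv2.imwrite("pics/t2.png",cv2.resize(im[130:200,255:355],None,fx=6,fy=6,interpolation=cv2.INTER_CUBIC))
```

```text
[ 0.58993594 -0.15477766  0.29276514] [[427.16558542 263.11502105]] [ 0.65098798 -0.15027859  0.05      ] [ 0.6510013  -0.15014895  0.018     ] [ 0.67508278 -0.02925729  0.0905    ]
```

Run:
```python
from h import *;import cv2
rep();c=manip.camera_params("wrist")
im=np.ascontiguousarray(manip.grab_frame("wrist")[:,:,::-1]);cv2.imwrite("pics/w2.png",im)
o=cv2.imread("pics/w1.png")
for (u,v,z) in [(251,191,.05),(428,250,.0905)]:
    t=o[v-20:v+20,u-20:u+20];m=cv2.matchTemplate(im,t,5);_,s,_,l=cv2.minMaxLoc(m);p=(l[0]+20,l[1]+20);print(s,p,at_z(c,*p,z))
print(proj(c,[[.6614,-.1536,.05],[.6847,-.028,.0905]]))
```

```text
t 8.0 washer TCP [-0.2651 -0.0617  0.1517] yaw err tool y -0.09 tz [-0.019  0.006 -1.   ] F [-1.5 -0.2 -1.9] w 0.703 g 0.0 j [-0.34  0.23  1.56 -0.    1.38 -1.97]
0.9258884191513062 (246, 202) [ 0.66077793 -0.15316881  0.05      ]
0.8767825365066528 (427, 264) [ 0.68660788 -0.02576422  0.0905    ]
[[245.40988293 202.72898393]
 [424.32579717 261.31193137]]
```

That was settling lag; once settled the gear agrees at (0.661,-0.153). Next I'll settle, correct and descend.

```bash
python3 shift.py '[{"aperture": 0.7},{"aperture": 0.7}]'|tail -1
python3 - <<'E'
from h import *
rep();print(delta([.6612,-.1534,.022]))
E
```

```text
grasp_force: 0.0
t 8.3 washer TCP [-0.2673 -0.0706  0.1682] yaw err tool y 0.01 tz [ 0.006 -0.002 -1.   ] F [ 0.5 -0.  -0.2] w 0.699 g 0.0 j [-0.33  0.22  1.54 -0.    1.38 -1.97]
[ 0.00200944 -0.00146977  0.14623472]
```

```bash
python3 shift.py '[{"aperture": 0.7,"trans": [0,-0.001,0.05]},{"aperture": 0.7,"trans": [0,0,0.045]},{"aperture": 0.7,"trans": [0,0,0.03]},{"aperture": 0.7,"trans": [0,0,0.018]},{"aperture": 0.7}]'
python3 shift.py '[{"aperture": 0},{"aperture": 0},{"aperture": 0},{"aperture": 0},{"aperture": 0}]'
python3 -c 'from h import *;rep()'
```

```text
time: 8.93
tool_pos: [0.6606, -0.1518, 0.0212]
tool_rot: [-0.0, -0.03, 1.0, 0.0]
contact_force: [-0.1, -1.2, 1.1]
gripper_width: 0.703
grasp_force: 0.0
time: 9.55
tool_pos: [0.6621, -0.1525, 0.0235]
tool_rot: [0.002, -0.03, 1.0, -0.001]
contact_force: [-0.9, -0.5, 5.9]
gripper_width: 0.258
grasp_force: 59.2
t 9.6 washer TCP [-0.2684 -0.0704  0.0235] yaw err tool y 0.0 tz [ 0.004 -0.001 -1.   ] F [-0.9 -0.5  5.9] w 0.258 g 59.2 j [-0.34  0.37  1.61 -0.    1.15 -1.97]
```

```bash
python3 shift.py '[{"aperture": 0,"trans": [0,0,-0.04]},{"aperture": 0,"trans": [0,0,-0.06]},{"aperture": 0,"trans": [0,0,-0.06]},{"aperture": 0,"trans": [0,0,-0.03]},{"aperture": 0,"trans": [0.005,0.05,0]}]'|tail -2
python3 shift.py '[{"aperture": 0,"trans": [0.005,0.05,0]},{"aperture": 0,"trans": [0.005,0.055,0]},{"aperture": 0,"trans": [0.005,0.055,0]},{"aperture": 0,"trans": [0.005,0.048,0]},{"aperture": 0}]'|tail -2
python3 -c 'from h import *;rep()'
```

```text
gripper_width: 0.264
grasp_force: 59.6
gripper_width: 0.26
grasp_force: 59.7
t 10.8 washer TCP [-0.0063 -0.0424  0.2099] yaw err tool y 0.28 tz [-0.002  0.001 -1.   ] F [ 0.8 -0.6 -2.2] w 0.260 g 59.7 j [ 0.05  0.07  1.63  0.    1.44 -1.58]
```

```bash
python3 shift.py '[{"aperture": 0,"trans": [0,0,0.05]},{"aperture": 0,"trans": [0,0,0.05]},{"aperture": 0,"trans": [0,0,0.04]},{"aperture": 0,"trans": [0,0,0.015]},{"aperture": 0,"trans": [0,0,0.008]}]'
python3 shift.py '[{"aperture": 0},{"aperture": 0.6,"trans": [0,0,0.002]},{"aperture": 0.6},{"aperture": 0.6},{"aperture": 0.6,"trans": [0,0,-0.03]}]'
python3 shift.py '[{"aperture": 0.6,"trans": [0,0,-0.06]},{"aperture": 0.6,"trans": [0,0,-0.06]},{"aperture": 0.7,"trans": [0,-0.02,-0.02]}]'
python3 - <<'E'
from h import *;rep();import cv2
im=manip.grab_frame("top")[:,:,::-1]
cv2.imwrite("pics/t3.png",cv2.resize(im[115:265,185:400],None,fx=3.7,fy=3.7,interpolation=cv2.INTER_CUBIC))
E
```

```text
time: 11.42
tool_pos: [0.6201, 0.1036, 0.0477]
tool_rot: [-0.0, -0.03, 1.0, -0.0]
contact_force: [-0.6, -0.7, -2.4]
gripper_width: 0.261
grasp_force: 59.7
time: 12.05
tool_pos: [0.6178, 0.1041, 0.0738]
tool_rot: [-0.003, -0.03, 1.0, -0.0]
contact_force: [0.7, 0.3, 0.3]
gripper_width: 0.603
grasp_force: 0.0
time: 12.42
tool_pos: [0.6235, 0.0848, 0.2226]
tool_rot: [0.005, -0.031, 1.0, 0.0]
contact_force: [1.0, 0.0, 0.1]
gripper_width: 0.699
grasp_force: 0.0
t 12.4 washer TCP [-0.0291 -0.0462  0.2226] yaw err tool y 0.12 tz [ 0.01  0.   -1.  ] F [1.  0.  0.1] w 0.699 g 0.0 j [ 0.02  0.06  1.62  0.    1.45 -1.62]
```

View pics/t3.png

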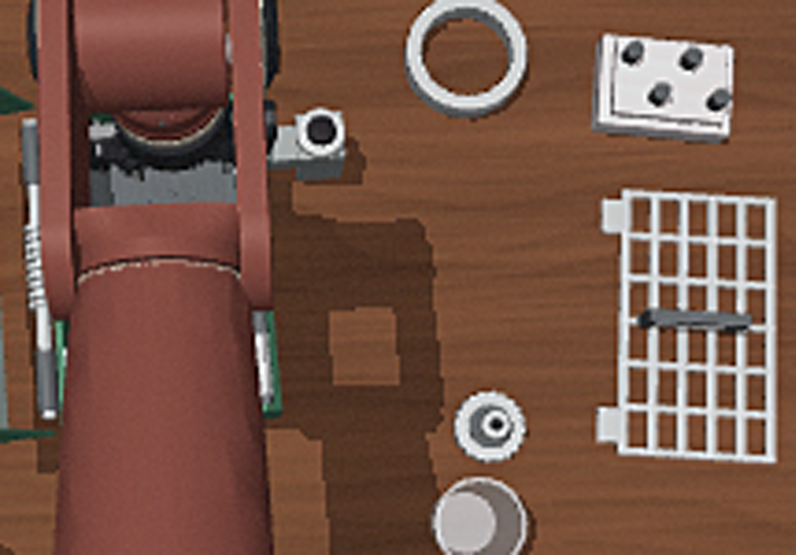

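The silver gear is still at (496,424). Fetching it.

```bash
python3 shift.py '[{"aperture": 0.7,"trans": [0.034,-0.0405,0]},{"aperture": 0.7,"trans": [0.034,-0.0405,0]},{"aperture": 0.7,"trans": [0.034,-0.0405,0]},{"aperture": 0.7,"trans": [0.034,-0.0405,0]},{"aperture": 0.7,"trans": [0.034,-0.0405,0]}]'|tail -1
python3 shift.py '[{"aperture": 0.7,"trans": [0.034,-0.0405,0]},{"aperture": 0.7,"trans": [0,0,0.05]},{"aperture": 0.7,"trans": [0,0,0.02]},{"aperture": 0.7},{"aperture": 0.7}]'|tail -1
python3 - <<'E'
from h import *;import cv2
c=manip.camera_params("wrist");rep();im=np.ascontiguousarray(manip.grab_frame("wrist")[:,:,::-1])
cv2.imwrite("pics/w3.png",im);print(proj(c,[[.4343,-.17,.05]]),delta([.4343,-.17,.022]))
E
```

```text
grasp_force: 0.0
grasp_force: 0.0
t 13.7 washer TCP [-0.2727  0.1601  0.1463] yaw err tool y 0.0 tz [ 0. -0. -1.] F [ 0.1 -0.9 -0.7] w 0.700 g 0.0 j [-0.54 -0.28  2.06  0.    1.36 -2.17]
[[252.66182172 194.90383483]] [-0.00144819  0.0008849   0.12495346]
```

View pics/w3.png

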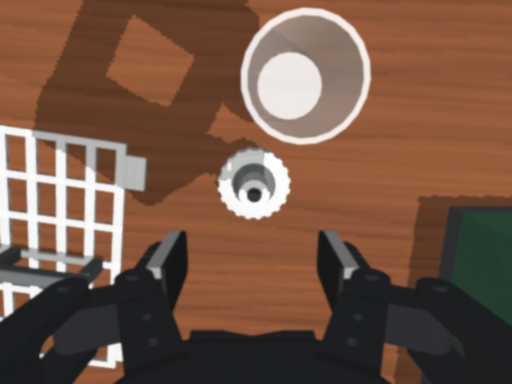

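The hub top is at (254,193), as predicted. I'll descend and grasp.

```bash
python3 shift.py '[{"aperture": 0.7,"trans": [-0.0015,0.001,0.045]},{"aperture": 0.7,"trans": [0,0,0.04]},{"aperture": 0.7,"trans": [0,0,0.025]},{"aperture": 0.7,"trans": [0,0,0.013]},{"aperture": 0.7}]'
python3 shift.py '[{"aperture": 0},{"aperture": 0},{"aperture": 0},{"aperture": 0},{"aperture": 0,"trans": [0,0,-0.02]}]'
python3 shift.py '[{"aperture": 0,"trans": [0,0,-0.05]},{"aperture": 0,"trans": [0,0,-0.06]},{"aperture": 0,"trans": [0,0,-0.06]},{"aperture": 0,"trans": [-0.01,0.03,0]},{"aperture": 0,"trans": [-0.02,0.05,0]}]'
python3 shift.py '[{"aperture": 0,"trans": [-0.025,0.05,0]},{"aperture": 0,"trans": [-0.025,0.05,0]},{"aperture": 0,"trans": [-0.02,0.05,0]},{"aperture": 0,"trans": [-0.013,0.032,0]},{"aperture": 0}]'
python3 -c 'from h import *;rep()'
```

```text
time: 14.4
tool_pos: [0.4338, -0.1696, 0.0232]
tool_rot: [-0.0, -0.03, 1.0, 0.0]
contact_force: [0.1, 0.6, 0.4]
gripper_width: 0.701
grasp_force: 0.0
time: 15.02
tool_pos: [0.4319, -0.1686, 0.0416]
tool_rot: [-0.002, -0.03, 1.0, 0.001]
contact_force: [-0.2, 0.1, -2.3]
gripper_width: 0.258
grasp_force: 59.0
time: 15.65
tool_pos: [0.4588, -0.088, 0.2136]
tool_rot: [0.001, -0.028, 1.0, -0.001]
contact_force: [1.3, 0.6, -4.5]
gripper_width: 0.261
grasp_force: 59.5
time: 16.27
tool_pos: [0.5301, 0.1007, 0.2118]
tool_rot: [-0.001, -0.032, 0.999, 0.0]
contact_force: [0.2, -0.5, -2.8]
gripper_width: 0.255
grasp_force: 59.6
t 16.3 washer TCP [-0.0077  0.0461  0.2118] yaw err tool y 0.21 tz [-0.002  0.    -1.   ] F [ 0.2 -0.5 -2.8] w 0.255 g 59.6 j [ 0.05 -0.14  1.83  0.    1.45 -1.58]
```

```bash
python3 shift.py '[{"aperture": 0,"trans": [0,0,0.05]},{"aperture": 0,"trans": [0,0,0.05]},{"aperture": 0,"trans": [0,0,0.04]},{"aperture": 0,"trans": [0,0,0.017]},{"aperture": 0,"trans": [0,0,0.008]}]'
python3 shift.py '[{"aperture": 0},{"aperture": 0.6,"trans": [0,0,0.002]},{"aperture": 0.6},{"aperture": 0.6},{"aperture": 0.6,"trans": [0,0,-0.03]}]'
python3 shift.py '[{"aperture": 0.6,"trans": [0,0,-0.06]},{"aperture": 0.6,"trans": [0,0,-0.06]},{"aperture": 0.6,"trans": [0,-0.05,-0.03]},{"aperture": 0.6,"trans": [0,-0.05,-0.02]},{"aperture": 0.6,"trans": [0,-0.06,0]}]'
python3 shift.py '[{"aperture": 0.6,"trans": [0,-0.05,0]},{"aperture": 0.6,"trans": [0,-0.05,0]},{"aperture": 0.6,"rotvec": [0,0,0.1718]},{"aperture": 0.6,"rotvec": [0,0,0.1718]},{"aperture": 0.6,"rotvec": [0,0,0.1718]}]'
python3 shift.py '[{"aperture": 0.6,"rotvec": [0,0,0.1718]},{"aperture": 0.6,"rotvec": [0,0,0.1718]},{"aperture": 0.6,"rotvec": [0,0,0.1718]},{"aperture": 0.6,"rotvec": [0,0,0.1718]},{"aperture": 0.6,"rotvec": [0,0,0.1718]}]' | tail -1
python3 shift.py '[{"aperture": 0.6,"rotvec": [0,0,0.1718]},{"aperture": 0.6,"rotvec": [0,0,0.1718]},{"aperture": 0.6}]' | tail -1
python3 - <<'E'
from h import *;rep();import cv2
r=rot(manip.state()["tool_rot"]).as_matrix();print('tool x ang',np.arctan2(r[1,0],r[0,0]),delta([.5223,-.3555,.1]))
im=manip.grab_frame("top")[:,:,::-1]
cv2.imwrite("pics/t4.png",cv2.resize(im[115:265,185:400],None,fx=3.7,fy=3.7,interpolation=cv2.INTER_CUBIC))
E
```

```text
time: 16.9
tool_pos: [0.5304, 0.0981, 0.0475]
tool_rot: [-0.0, -0.03, 1.0, -0.0]
contact_force: [-0.1, -1.2, -2.3]
gripper_width: 0.26
grasp_force: 59.7
time: 17.52
tool_pos: [0.5286, 0.0987, 0.0742]
tool_rot: [-0.003, -0.03, 1.0, -0.0]
contact_force: [-0.4, -1.4, -0.0]
gripper_width: 0.6
grasp_force: 0.0
time: 18.15
tool_pos: [0.5416, -0.0623, 0.2497]
tool_rot: [0.003, -0.031, 1.0, -0.001]
contact_force: [1.7, -0.3, -0.1]
gripper_width: 0.604
grasp_force: 0.0
time: 18.77
tool_pos: [0.5463, -0.161, 0.2464]
tool_rot: [0.0, 0.229, 0.974, -0.0]
contact_force: [-0.6, -1.0, -0.2]
gripper_width: 0.598
grasp_force: 0.0
grasp_force: 0.0
grasp_force: 0.0
t 19.8 washer TCP [-0.2696  0.0456  0.2464] yaw err tool y -98.31 tz [ 0.001 -0.    -1.   ] F [-0.7 -0.3  0.1] w 0.595 g 0.0 j [-0.42 -0.09  1.73 -0.    1.5  -0.33]
tool x ang 1.4859298134617378 [-0.19606942 -0.00751148  0.14641493]
```

View pics/t4.png

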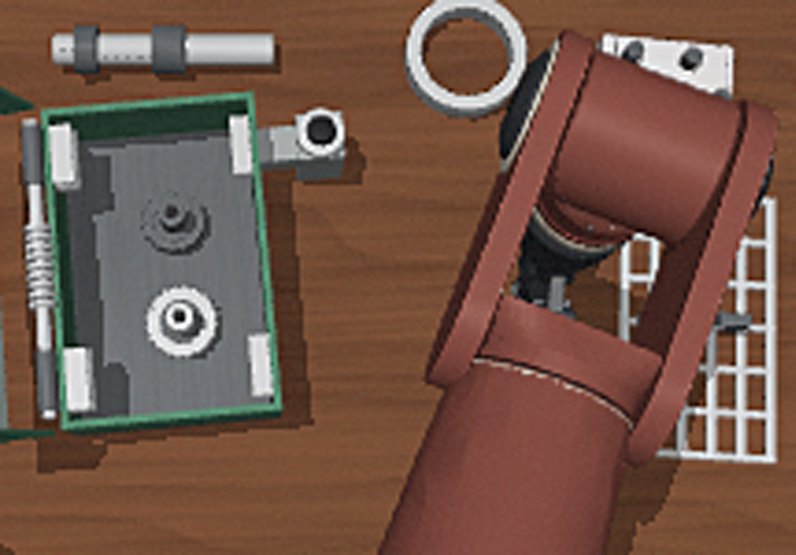

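Both gears stand upright in the tub at (175,215) and (180,320). Going to the grid's grip bar.

```bash
python3 shift.py '[{"aperture": 0.6,"trans": [-0.05,-0.002,0]},{"aperture": 0.6,"trans": [-0.05,-0.002,0.02]},{"aperture": 0.6,"trans": [-0.05,-0.002,0.03]},{"aperture": 0.6,"trans": [-0.046,-0.0015,0.03],"rotvec": [0,0,-0.0018]},{"aperture": 0.6,"trans": [0,0,0.04]}]'|tail -1
python3 shift.py '[{"aperture": 0.6,"trans": [0,0,0.04]},{"aperture": 0.6},{"aperture": 0.6}]'|tail -1
python3 - <<'E'
from h import *;rep();import cv2
print(delta([.5223,-.3555,.020]));c=manip.camera_params("wrist")
cv2.imwrite("pics/w4.png",manip.grab_frame("wrist")[:,:,::-1])
G=lambda x,y,z:[.5223+np.cos(1.4841)*x-np.sin(1.4841)*y,-.3555+np.sin(1.4841)*x+np.cos(1.4841)*y,z]
print(proj(c,[G(.045,0,.044),G(-.045,0,.044)]))
E
```

```text
grasp_force: 0.0
grasp_force: 0.0
t 20.8 washer TCP [-0.463   0.0811  0.0878] yaw err tool y -98.25 tz [ 0.002 -0.002 -1.   ] F [ 0.  -0.2  0.7] w 0.600 g 0.0 j [-0.72  0.19  1.71  0.    1.24 -0.63]
[ 0.00046776 -0.00045709  0.06778476]
[[252.79286756 138.54614908]
 [252.25772344 279.50674935]]
```

View pics/w4.png

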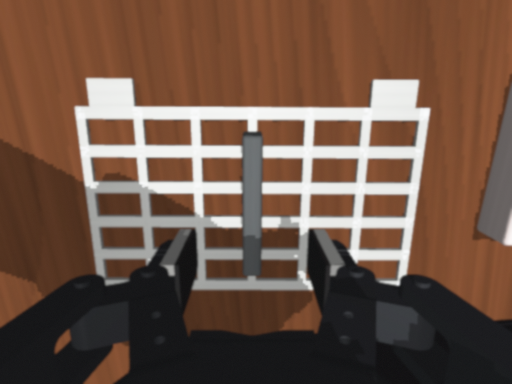

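The bar runs from (252,132) to (252,278), centred between the fingers. Descending and gripping.

```bash
python3 shift.py '[{"aperture": 0.6,"trans": [0,0,0.035]},{"aperture": 0.6,"trans": [0,0,0.022]},{"aperture": 0.6,"trans": [0,0,0.01]},{"aperture": 0.6},{"aperture": 0}]'
python3 shift.py '[{"aperture": 0},{"aperture": 0},{"aperture": 0},{"aperture": 0},{"aperture": 0,"trans": [0,0,-0.02]}]'
python3 shift.py '[{"aperture": 0,"trans": [0,0,-0.05]},{"aperture": 0,"trans": [0,0,-0.05]},{"aperture": 0,"trans": [0,0,-0.05]},{"aperture": 0,"trans": [0,0,-0.05],"rotvec": [0,0,-0.1468]},{"aperture": 0}]'
python3 -c 'from h import *;rep()'
```

```text
time: 21.5
tool_pos: [0.5225, -0.356, 0.0203]
tool_rot: [0.001, 0.737, 0.676, 0.0]
contact_force: [0.3, -0.2, -0.5]
gripper_width: 0.399
grasp_force: 0.0
time: 22.12
tool_pos: [0.5195, -0.3535, 0.0364]
tool_rot: [-0.003, 0.737, 0.676, -0.0]
contact_force: [-0.0, 0.0, -3.9]
gripper_width: 0.128
grasp_force: 59.1
time: 22.75
tool_pos: [0.5234, -0.3568, 0.2453]
tool_rot: [0.005, 0.685, 0.728, 0.0]
contact_force: [0.6, -0.8, -4.8]
gripper_width: 0.123
grasp_force: 59.2
t 22.8 washer TCP [-0.464   0.0803  0.2453] yaw err tool y -89.93 tz [ 0.007 -0.007 -1.   ] F [ 0.6 -0.8 -4.8] w 0.123 g 59.2 j [-0.72  0.06  1.58 -0.    1.49 -0.78]
```

```bash
python3 shift.py '[{"aperture": 0,"trans": [0.03,0.006,0]},{"aperture": 0,"trans": [0.05,0.009,0]},{"aperture": 0,"trans": [0.05,0.009,0]},{"aperture": 0,"trans": [0.05,0.009,0]},{"aperture": 0,"trans": [0.05,0.009,0]}]'|tail -2
python3 shift.py '[{"aperture": 0,"trans": [0.05,0.009,0]},{"aperture": 0,"trans": [0.05,0.009,0]},{"aperture": 0,"trans": [0.05,0.009,0]},{"aperture": 0,"trans": [0.04,0.007,0]},{"aperture": 0,"trans": [0.031,0.004,0]}]'|tail -2
python3 shift.py '[{"aperture": 0,"rotvec": [0,-0.08,0]},{"aperture": 0,"rotvec": [0,-0.09,0]},{"aperture": 0,"rotvec": [0,-0.08,0]},{"aperture": 0},{"aperture": 0}]'|tail -2
python3 - <<'E'
from h import *;rep();s=manip.state();r=rot(s["tool_rot"])
exw=np.r_[ex,0]
tz=r.as_matrix()[:,2];print('tilt',np.arcsin(-tz@exw),'tip washer',tow(s["tool_pos"]+r.apply([.078,0,.02])))
print('d',r.inv().apply(tow_world([-.0127,0,.1272])-s["tool_pos"]))
import cv2
cv2.imwrite("pics/s2.png",cv2.resize(manip.grab_frame("scene")[:,:,::-1],(800,600)))
E
```

```text
gripper_width: 0.124
grasp_force: 59.2
gripper_width: 0.127
grasp_force: 59.1
gripper_width: 0.129
grasp_force: 59.2
t 24.6 washer TCP [-0.0114  0.0033  0.2375] yaw err tool y -89.95 tz [ 0.013 -0.246 -0.969] F [-0.2 -0.5 -3.8] w 0.129 g 59.2 j [ 0.16 -0.02  1.69 -0.25  1.5   0.12]
tilt 0.24908585205279102 tip washer [0.05922953 0.00346713 0.19892018]
d [0.02596579 0.00358068 0.1072312 ]
```

View pics/s2.png

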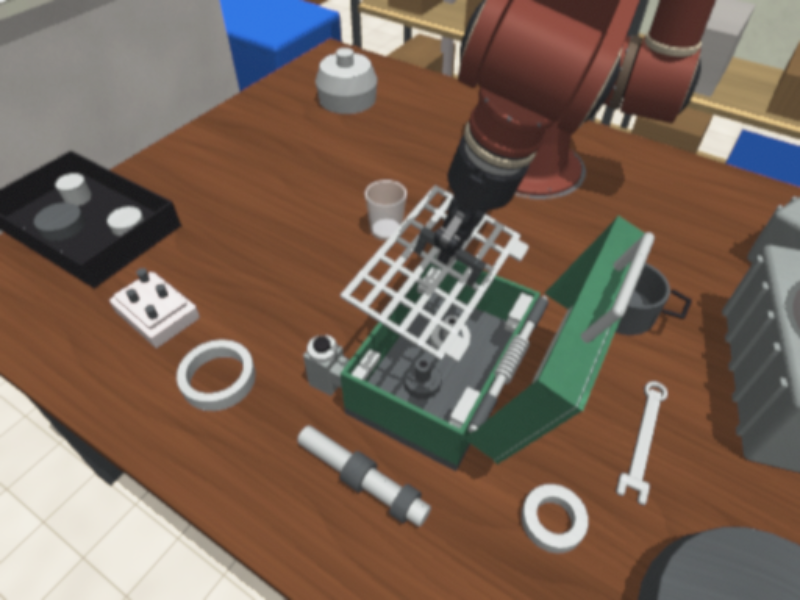

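The grid is held level side to side with the tab side down. The far tab is at about (518,248), the grid is over the tub, both gears are standing, and the hood is open. Checking for slip, then lowering.

```bash
python3 - <<'E'
from h import *
s=manip.state();r=rot(s["tool_rot"])
for p in ([.078,-.095,.018],[.078,.095,.018],[-.079,.12,.018],[-.079,-.12,.018]): print(p,proj(S,s["tool_pos"]+r.apply(p))*1.5625)
E
python3 shift.py '[{"aperture": 0,"trans": [0.008,0.001,0.033]},{"aperture": 0,"trans": [0.009,0.0015,0.037]},{"aperture": 0,"trans": [0.006,0.001,0.025]},{"aperture": 0,"trans": [0.003,0,0.012]},{"aperture": 0}]'
python3 shift.py '[{"aperture": 0},{"aperture": 0}]'|tail -1
python3 - <<'E'
from h import *;rep();s=manip.state();r=rot(s["tool_rot"])
tz=r.as_matrix()[:,2];print('tilt',np.arcsin(-tz@np.r_[ex,0]),'tip washer',tow(s["tool_pos"]+r.apply([.078,0,.02])))
E
```

```text
[0.078, -0.095, 0.018] [522.28507221 252.1948741 ]
[0.078, 0.095, 0.018] [461.69438479 350.58489618]
[-0.079, 0.12, 0.018] [337.84731942 293.55648073]
[-0.079, -0.12, 0.018] [432.61394176 184.44373565]
time: 25.3
tool_pos: [0.577, 0.0981, 0.1283]
tool_rot: [0.09, 0.68, 0.723, -0.086]
contact_force: [0.9, -0.4, -3.8]
gripper_width: 0.126
grasp_force: 59.1
grasp_force: 59.1
t 25.6 washer TCP [-0.0124 -0.0019  0.1307] yaw err tool y -89.92 tz [ 0.018 -0.246 -0.969] F [ 0.7  0.4 -3.6] w 0.132 g 59.1 j [ 0.16  0.08  1.77 -0.26  1.32  0.17]
tilt 0.24970184576559704 tip washer [ 0.05819185 -0.00195764  0.09199982]
```

```bash
python3 shift.py '[{"aperture": 0,"trans": [0.001,-0.001,0.0039]},{"aperture": 0},{"aperture": 0,"trans": [0.0048,0,-0.0012]},{"aperture": 0,"trans": [0.0048,0,-0.0012]},{"aperture": 0}]'
cat > q.py <<'E'
from h import *;rep();s=manip.state();r=rot(s["tool_rot"])
tz=r.as_matrix()[:,2];print('tilt',np.arcsin(-tz@np.r_[ex,0]),'tip washer',tow(s["tool_pos"]+r.apply([.078,0,.02])))
E
python3 q.py
python3 shift.py '[{"aperture": 0,"trans": [0.0048,0,-0.0012]},{"aperture": 0},{"aperture": 0,"trans": [0.0048,0,-0.0012]},{"aperture": 0},{"aperture": 0}]'
python3 q.py
```

```text
time: 26.18
tool_pos: [0.5758, 0.109, 0.1249]
tool_rot: [0.091, 0.679, 0.723, -0.085]
contact_force: [0.1, 0.3, -4.2]
gripper_width: 0.126
grasp_force: 59.2
t 26.2 washer TCP [-0.0021  0.      0.1249] yaw err tool y -89.87 tz [ 0.015 -0.247 -0.969] F [ 0.1  0.3 -4.2] w 0.126 g 59.2 j [ 0.18  0.09  1.77 -0.26  1.32  0.18]
tilt 0.2499354139528949 tip washer [0.06851503 0.00016592 0.08618243]
time: 26.8
tool_pos: [0.5752, 0.1183, 0.1248]
tool_rot: [0.091, 0.68, 0.723, -0.085]
contact_force: [0.5, 1.0, -4.9]
gripper_width: 0.128
grasp_force: 59.2
t 26.8 washer TCP [7.300e-03 1.000e-04 1.248e-01] yaw err tool y -89.91 tz [ 0.015 -0.247 -0.969] F [ 0.5  1.  -4.9] w 0.128 g 59.2 j [ 0.19  0.09  1.77 -0.26  1.32  0.2 ]
tilt 0.2501246974745677 tip washer [0.07787818 0.00020384 0.08608988]
```

```bash
python3 shift.py '[{"aperture": 0,"trans": [-0.001,0,0.0039],"rotvec": [0,0.05,0]},{"aperture": 0,"trans": [-0.001,0,0.0039],"rotvec": [0,0.05,0]},{"aperture": 0,"trans": [-0.001,0,0.0039],"rotvec": [0,0.05,0]},{"aperture": 0},{"aperture": 0}]'
python3 q.py
```

```text
time: 27.42
tool_pos: [0.5755, 0.1131, 0.114]
tool_rot: [0.037, 0.684, 0.728, -0.034]
contact_force: [0.3, -0.4, -4.3]
gripper_width: 0.128
grasp_force: 59.1
t 27.4 washer TCP [0.002 0.    0.114] yaw err tool y -89.92 tz [ 0.006 -0.1   -0.995] F [ 0.3 -0.4 -4.3] w 0.128 g 59.1 j [ 0.12  0.07  1.8  -0.11  1.28  0.08]
tilt 0.10070457363807044 tip washer [0.07755749 0.00014933 0.08628633]
```

```bash
python3 shift.py '[{"aperture": 0,"trans": [-0.001,0,0.0039],"rotvec": [0,0.05,0]},{"aperture": 0,"trans": [-0.001,0,0.0039],"rotvec": [0,0.05,0]},{"aperture": 0,"trans": [0,0,0.001]},{"aperture": 0},{"aperture": 0}]'
python3 q.py
python3 - <<'E'
from h import *;import cv2
cv2.imwrite("pics/w5.png",manip.grab_frame("wrist")[:,:,::-1])
E
```

```text
time: 28.05
tool_pos: [0.5757, 0.111, 0.1055]
tool_rot: [0.0, 0.685, 0.729, -0.0]
contact_force: [-0.1, 0.8, -4.3]
gripper_width: 0.129
grasp_force: 59.2
t 28.1 washer TCP [-1.000e-04 -0.000e+00  1.055e-01] yaw err tool y -89.87 tz [ 0. -0. -1.] F [-0.1  0.8 -4.3] w 0.129 g 59.2 j [ 0.06  0.07  1.81 -0.    1.26  0.  ]
tilt 0.0004493868733350441 tip washer [0.07786674 0.00016089 0.08542485]
```

View pics/w5.png

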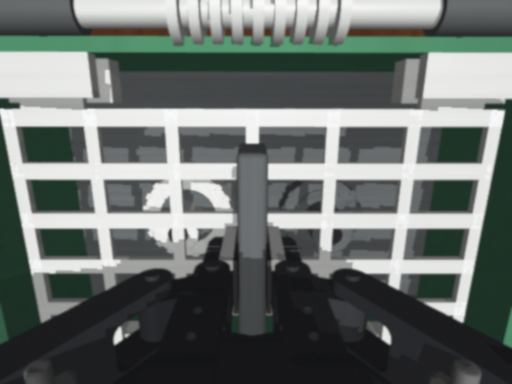

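The tabs are tucked under both lips at (50,78) and (465,78), and the grid is level. Lowering the last bit and releasing.

```bash
python3 shift.py '[{"aperture": 0,"trans": [0,0,0.001]},{"aperture": 0,"trans": [0,0,0.001]},{"aperture": 0}]'
python3 shift.py '[{"aperture": 0.3},{"aperture": 0.3},{"aperture": 0.3},{"aperture": 0.3,"trans": [0,0,-0.03]},{"aperture": 0.3,"trans": [0,0,-0.06]}]'
python3 -c 'from h import *;rep()'
```

```text
time: 28.48
tool_pos: [0.5758, 0.111, 0.1053]
tool_rot: [-0.0, 0.685, 0.729, 0.0]
contact_force: [-6.1, 0.4, 7.5]
gripper_width: 0.125
grasp_force: 60.6
time: 29.1
tool_pos: [0.5734, 0.1103, 0.1904]
tool_rot: [-0.003, 0.685, 0.728, -0.003]
contact_force: [1.0, -1.0, 0.4]
gripper_width: 0.296
grasp_force: 0.0
t 29.1 washer TCP [-0.0007  0.0023  0.1904] yaw err tool y -89.93 tz [-0.008 -0.001 -1.   ] F [ 1.  -1.   0.4] w 0.296 g 0.0 j [ 0.06 -0.01  1.75 -0.    1.41  0.  ]
```

```bash
python3 shift.py '[{"aperture": 0.4,"trans": [0,0,-0.06]},{"aperture": 0.4,"trans": [0,0,-0.06]},{"aperture": 0.4,"trans": [0,0,-0.05],"rotvec": [0,0,-0.1745]},{"aperture": 0.4,"trans": [0,0,-0.04],"rotvec": [0,0,-0.1745]},{"aperture": 0.4,"rotvec": [0,0,-0.1745]}]'|tail -1
python3 shift.py '[{"aperture": 0.4,"rotvec": [0,0,-0.1745]},{"aperture": 0.4,"rotvec": [0,0,-0.1745]},{"aperture": 0.4,"rotvec": [0,0,-0.1745]},{"aperture": 0.4,"rotvec": [0,0,-0.1745]},{"aperture": 0.4,"rotvec": [0,0,-0.1745]}]'|tail -1
python3 shift.py '[{"aperture": 0.4,"rotvec": [0,0,-0.1745]},{"aperture": 0.4,"trans": [0,0.05,0]},{"aperture": 0.4,"trans": [0,0.055,0]},{"aperture": 0.4,"trans": [0,0.05,0]},{"aperture": 0.4,"trans": [0,0.042,0]}]'|tail -1
python3 shift.py '[{"aperture": 0.4},{"aperture": 0.4}]'|tail -1
python3 - <<'E'
from h import *;rep();print(delta(tow_world([.196,0,.305])))
import cv2
cv2.imwrite("pics/s3.png",cv2.resize(manip.grab_frame("scene")[:,:,::-1][60:300,180:500],(800,600)))
E
```

```text
grasp_force: 0.0
grasp_force: 0.0
grasp_force: 0.0
grasp_force: 0.0
t 31.2 washer TCP [1.960e-01 2.000e-04 4.031e-01] yaw err tool y 0.06 tz [-0.    -0.001 -1.   ] F [-0.3 -0.5 -0.3] w 0.400 g 0.0 j [ 0.38  0.05  1.34 -0.    1.76 -1.25]
[-2.41668330e-04  8.62481966e-05  9.80687395e-02]
```

View pics/s3.png

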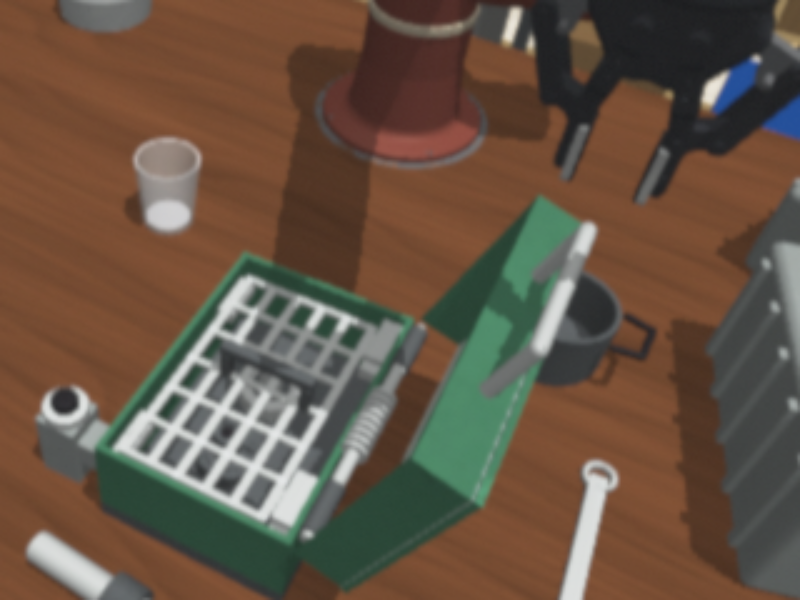

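The grid lies flat with its tabs under the lips, and the hood is open with its handle around (570,290). Pinching the handle and closing along the arc.

```bash
python3 shift.py '[{"aperture": 0.4,"trans": [0,0,0.045]},{"aperture": 0.4,"trans": [0,0,0.035]},{"aperture": 0.4,"trans": [0,0,0.016]},{"aperture": 0.4},{"aperture": 0}]'
python3 shift.py '[{"aperture": 0},{"aperture": 0},{"aperture": 0}]'
python3 -c 'from h import *;rep()'
```

```text
time: 31.9
tool_pos: [0.5645, 0.3071, 0.3096]
tool_rot: [0.002, -0.03, 1.0, 0.001]
contact_force: [-0.5, -0.2, 0.3]
gripper_width: 0.206
grasp_force: 0.0
time: 32.28
tool_pos: [0.5644, 0.3085, 0.3101]
tool_rot: [0.002, -0.031, 1.0, 0.002]
contact_force: [0.9, 5.6, 6.7]
gripper_width: 0.111
grasp_force: 58.8
t 32.3 washer TCP [ 0.1977 -0.0006  0.3101] yaw err tool y 0.11 tz [ 0.004  0.003 -1.   ] F [0.9 5.6 6.7] w 0.111 g 58.8 j [ 0.38  0.06  1.48  0.    1.6  -1.25]
```

```bash
python3 shift.py '[{"aperture": 0,"trans": [0,-0.0224,-0.009]},{"aperture": 0,"trans": [0,-0.0231,-0.0068]},{"aperture": 0,"trans": [0,-0.0237,-0.0044]},{"aperture": 0,"trans": [0,-0.024,-0.002]},{"aperture": 0,"trans": [0,-0.024,0.0004]}]'
python3 -c 'from h import *;rep()'
python3 shift.py '[{"aperture": 0,"trans": [0,-0.0239,0.0028]},{"aperture": 0,"trans": [0,-0.0235,0.0052]},{"aperture": 0,"trans": [0,-0.0229,0.0075]},{"aperture": 0,"trans": [0,-0.022,0.0098]},{"aperture": 0,"trans": [0,-0.0209,0.0119]}]'
python3 -c 'from h import *;rep()'
```

```text
time: 32.9
tool_pos: [0.5716, 0.1908, 0.3325]
tool_rot: [0.003, -0.031, 1.0, 0.002]
contact_force: [2.2, 3.7, 5.0]
gripper_width: 0.113
grasp_force: 63.5
t 32.9 washer TCP [ 0.0798 -0.0007  0.3325] yaw err tool y 0.13 tz [ 0.005  0.003 -1.   ] F [2.2 3.7 5. ] w 0.113 g 63.5 j [ 0.2  -0.04  1.54  0.    1.64 -1.44]
time: 33.52
tool_pos: [0.5784, 0.0766, 0.2927]
tool_rot: [0.001, -0.031, 1.0, 0.0]
contact_force: [3.5, 3.3, 0.8]
gripper_width: 0.115
grasp_force: 65.7
t 33.5 washer TCP [-0.0346 -0.0007  0.2927] yaw err tool y 0.08 tz [ 0.003  0.001 -1.   ] F [3.5 3.3 0.8] w 0.115 g 65.7 j [ 0.   -0.08  1.64  0.    1.58 -1.63]
```

```bash
python3 shift.py '[{"aperture": 0,"trans": [0,-0.0197,0.0139]},{"aperture": 0,"trans": [0,-0.0182,0.0158]},{"aperture": 0,"trans": [0,-0.0165,0.0176]},{"aperture": 0,"trans": [0,-0.0147,0.0191]},{"aperture": 0,"trans": [0,-0.0127,0.0205]}]'
python3 shift.py '[{"aperture": 0,"trans": [0,-0.0106,0.0217]},{"aperture": 0,"trans": [0,-0.0084,0.0226]},{"aperture": 0,"trans": [0,-0.006,0.0233]},{"aperture": 0}]'
python3 -c 'from h import *;rep()'
```

```text
time: 34.15
tool_pos: [0.5831, -0.0055, 0.2037]
tool_rot: [0.001, -0.031, 1.0, -0.0]
contact_force: [7.5, 4.6, 0.0]
gripper_width: 0.114
grasp_force: 64.9
time: 34.65
tool_pos: [0.5845, -0.0298, 0.1345]
tool_rot: [0.0, -0.03, 1.0, 0.001]
contact_force: [7.3, 1.9, -0.9]
gripper_width: 0.11
grasp_force: 62.2
t 34.6 washer TCP [-0.1412 -0.0003  0.1345] yaw err tool y 0.03 tz [ 0.001  0.001 -1.   ] F [ 7.3  1.9 -0.9] w 0.110 g 62.2 j [-0.18  0.04  1.79  0.    1.31 -1.81]
```

```bash
python3 shift.py '[{"aperture": 0,"trans": [0,-0.0025,0.012]},{"aperture": 0,"trans": [0,-0.0011,0.01]},{"aperture": 0,"trans": [0,0,0.002]},{"aperture": 0}]'
python3 -c 'from h import *;rep()'
```

```text
time: 35.15
tool_pos: [0.5848, -0.0326, 0.114]
tool_rot: [0.0, -0.031, 1.0, 0.001]
contact_force: [1.1, 3.9, 8.7]
gripper_width: 0.111
grasp_force: 62.4
t 35.1 washer TCP [-0.144  -0.0004  0.114 ] yaw err tool y 0.08 tz [ 0.     0.001 -1.   ] F [1.1 3.9 8.7] w 0.111 g 62.4 j [-0.18  0.06  1.81  0.    1.27 -1.82]
```

```bash
python3 shift.py '[{"aperture": 0.35},{"aperture": 0.35},{"aperture": 0.35},{"aperture": 0.35,"trans": [0,0,-0.05]},{"aperture": 0.35,"trans": [0,0,-0.04]}]'|tail -1
python3 shift.py '[{"aperture": 0,"trans": [-0.05,0,0]},{"aperture": 0,"trans": [-0.05,0,0]},{"aperture": 0},{"aperture": 0},{"aperture": 0}]'
python3 - <<'E'
from h import *;rep();print(delta([.6847,-.028,.0905]),tow([.6847,-.028,.09]),tow_world([-.145,-.1,.09]))
E
```

```text
grasp_force: 0.0
time: 36.4
tool_pos: [0.6834, -0.027, 0.2036]
tool_rot: [-0.0, -0.031, 1.0, -0.0]
contact_force: [-0.2, -0.2, -0.8]
gripper_width: -0.001
grasp_force: 0.0
t 36.4 washer TCP [-0.1443 -0.0992  0.2036] yaw err tool y 0.06 tz [-0. -0. -1.] F [-0.2 -0.2 -0.8] w -0.001 g 0.0 j [-0.15  0.21  1.49 -0.    1.44 -1.78]
[-0.0012652  -0.00106886  0.11307139] [-0.14539619 -0.10044779  0.09      ] [ 0.68422922 -0.02763143  0.09      ]
```

```bash
python3 shift.py '[{"aperture": 0,"trans": [-0.001,-0.001,0.05]},{"aperture": 0,"trans": [0,0,0.045]},{"aperture": 0,"trans": [0,0,0.01]},{"aperture": 0,"trans": [0,0,0.005]},{"aperture": 0}]'
python3 shift.py '[{"aperture": 0,"trans": [0,0,0.003]},{"aperture": 0,"trans": [0,0,0.003]},{"aperture": 0,"trans": [0,0,0.002]},{"aperture": 0}]'
python3 -c 'from h import *;rep()'
```

```text
time: 37.02
tool_pos: [0.6865, -0.028, 0.0961]
tool_rot: [0.002, -0.031, 1.0, -0.0]
contact_force: [-1.3, -0.2, 2.2]
gripper_width: 0.004
grasp_force: 0.9
time: 37.52
tool_pos: [0.6872, -0.0281, 0.0908]
tool_rot: [0.002, -0.031, 1.0, -0.0]
contact_force: [-7.4, 0.9, 18.5]
gripper_width: 0.002
grasp_force: 9.0
t 37.5 washer TCP [-0.1457 -0.1029  0.0908] yaw err tool y 0.08 tz [ 0.004 -0.001 -1.   ] F [-7.4  0.9 18.5] w 0.002 g 9.0 j [-0.15  0.31  1.57 -0.    1.26 -1.78]
```

```bash
python3 shift.py '[{"aperture": 0,"trans": [0,0,-0.003]},{"aperture": 0}]'|grep -E 'pos|force'
python3 shift.py '[{"aperture": 0,"trans": [0,0,-0.003]},{"aperture": 0}]'|grep -E 'pos|force'
python3 shift.py '[{"aperture": 0,"trans": [0,0,-0.003]},{"aperture": 0}]'|grep -E 'pos|force'
python3 shift.py '[{"aperture": 0,"trans": [0,0,-0.003]},{"aperture": 0}]'|grep -E 'pos|force'
```

```text
tool_pos: [0.6871, -0.0281, 0.091]
contact_force: [-1.2, -0.7, 8.0]
grasp_force: 3.9
tool_pos: [0.6869, -0.0281, 0.0929]
contact_force: [2.9, -0.2, 3.1]
grasp_force: 1.9
tool_pos: [0.6855, -0.0279, 0.0945]
contact_force: [1.8, -0.6, 2.8]
grasp_force: 1.4
tool_pos: [0.6847, -0.0277, 0.0968]
contact_force: [0.5, -0.3, 1.8]
grasp_force: 0.7
```

```bash
python3 shift.py '[{"aperture": 0,"trans": [0,0,-0.04]},{"aperture": 0,"trans": [0,0,-0.06]},{"aperture": 0,"trans": [0,-0.05,-0.06]},{"aperture": 0,"trans": [0,-0.06,-0.02]},{"aperture": 0,"trans": [0,-0.06,0]}]'
python3 shift.py '[{"aperture": 0,"trans": [0,-0.06,0]},{"aperture": 0},{"aperture": 0}]'|tail -1
python3 - <<'E'
from h import *;rep();import cv2
a=manip.grab_frame("scene")[:,:,::-1];b=manip.grab_frame("top")[:,:,::-1]
cv2.imwrite("pics/fin.png",np.vstack([cv2.resize(a[60:320,60:460],(460,300)),cv2.resize(b[90:310,120:420],(460,300))]))
E
```

```text
time: 39.15
tool_pos: [0.6955, -0.1881, 0.2677]
tool_rot: [0.001, -0.031, 1.0, -0.0]
contact_force: [0.6, 0.1, -0.0]
gripper_width: -0.001
grasp_force: 0.0
grasp_force: 0.0
t 39.5 washer TCP [-0.3641 -0.1007  0.2636] yaw err tool y 0.04 tz [-0.003  0.002 -1.   ] F [0.9 0.6 0.2] w 0.002 g 0.0 j [-0.44  0.31  1.27  0.    1.56 -2.07]
```

View pics/fin.png

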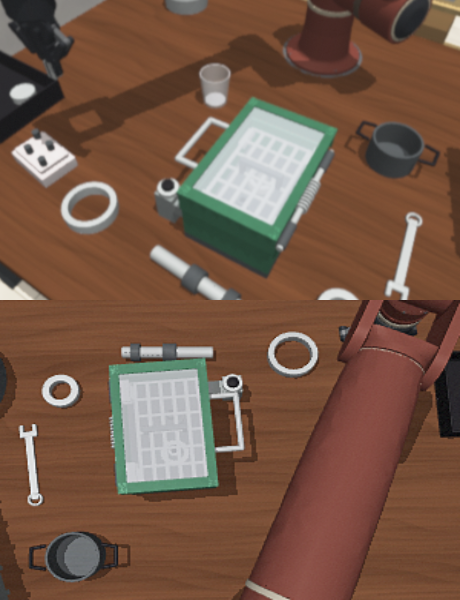

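The hood is shut at (160,425) with the grid and gears visible inside, and the bystander parts are where they were. Handing in.

```bash
python3 -c 'from plant import manip;print(manip.job_done())'
```

```text
the job is handed in; nothing more can be done
None
```

I handed the job in at about 40 s: both gears are in the tub under the hooked, flat grid, the hood is shut, and the start button was pressed to its end stop; I saw no other part out of place, and hand-in gave no verdict.

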